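# Lean the touch panel on its stand on the optical table

### The job

Lift the flat touch-screen panel out of its charging dock and lean it, the same way up, on the two-post stand: bottom edge on the base plate behind the front lip, slanting clearly back to rest against the crossbar, screen facing out over the lip, and roughly centred from side to side. The panel is delicate, so lower it gently, without dropping or banging it, and leave the other things on the bench undisturbed.

Things in the scene. Friction and masses are not known exactly. Their poses are not given: they have to be found in the camera images.
- panel_center (a point): centre of the touch-screen panel, a rigid white slab with a black screen on one face: 210 wide x 150 tall x 14 mm thick, about 0.4 kg. It starts upright in the dock's slot, centre 87 mm and top edge 162 mm above the bench. Axes: x = out of the screen, y = along the width, z = to the top edge. Can be gripped across its thickness at the top edge, from above
- panel_foot (a point): middle of the panel's bottom edge face, 75 mm below panel_center along the panel's z; same axes
- dock: fixed grey charging dock: base 110 x 190 x 12 mm, two upright rails 12 mm thick rise to 57 mm above the bench with a 17 mm slot between, open at both ends, slot floor 12 mm above the bench. Origin: centre of its underside; y along the slot, z up; x within 0.35 rad of world x, the panel's screen looks to +x
- stand: fixed aluminium stand, left or right of the dock. Origin: centre of its underside; x = towards the front (lip), within 0.35 rad of world x; y = along lip and crossbar; z up. Base plate 160 (x) x 240 (y) x 10 mm thick; lip along its front, crossbar on two 13 mm posts at y = +-70 mm (foot collars 28 mm wide, 16 mm high)
- stand_lip (a point): middle of the lip's inner face, at its top: 50 mm ahead of the stand's origin (x), 26 mm above the bench, 16 mm above the plate. The lip is 220 mm long and 12 mm thick. With its bottom edge against the lip the panel leans back 0.38 rad from upright, its top away from the lip; farther back, it stands steeper
- stand_bar (a point): middle of the crossbar's axis: a steel round bar 12 mm in diameter, 200 mm long along the stand's y, 6 mm behind the stand's origin (x = -6 mm), 96 mm above the bench, so the bar's front is at x = 0
- lens_mount: bystander: black round lens holder on a short steel post with a 50 mm foot, 108 mm tall; origin at the centre of its underside
- sensor_puck: bystander: black disc 60 mm in diameter, 25 mm high; origin at the centre of its underside
- wash_bottle: bystander: white plastic bottle 56 mm in diameter, 120 mm tall; origin at the centre of its underside
- screw_tray: bystander: grey open tray 100 x 140 x 30 mm; origin at the centre of its underside

How it is judged:
By the outcome, as a careful person would: the job done as asked, in the order asked, and still so for the second after the job is handed in, with the robot touching nothing.
It also fails if it takes over 48 s, if anything falls off the work surface, if the arm or the gripper's body presses on something with over 40 N, if the wrist force passes 120 N, or if a joint passes its speed limit or range.

### The arm

A 6-joint arm with a two-finger parallel gripper is mounted at the origin on the work surface. World frame = base frame: x ahead of the robot, y to its left, z up, the work surface at z = 0. Lengths are in m, angles in degrees, forces in N, time in s.
With the tool pointing down it reaches from about 0.325 to 0.775 m from the base axis. Payload 9.3 kg.
Tool frame: the origin (TCP) lies between the finger pads; the fingertips stand 25 mm ahead of it and the grasp point (between the pads) lies 6 mm ahead of it; z points along the fingers, x is the direction in which the jaws open and shut, and the axes are right-handed (so a half turn about z gives the same grasp; the last joint's range is limited). The gripper opens to 85 mm and grips with 20 to 120 N. Pads are 22 mm wide; open, the fingers measure 114 mm over their backs; the gripper's body (76 mm by 85 mm) begins 54 mm behind the grasp point. The pads swing forward as they close: fully open they stand 13 mm farther back than shut.
Start: joints at [55.829, 14.817, 1.232, 76.415, 0, 81.257], TCP at [0.236, 0.497, 0.256] pointing down, gripper open.
Joint ranges: [-174.27, 174.27], [-52.1, 104.24], [-59.71, 78.15], [-110.17, 111.67], [-87.03, 83.33], [-180, 180]. Speed limits (degrees/s): [127.2, 127.2, 159.86, 180, 180, 180].

### API

Orientations are given as a 3x3 rotation matrix whose columns are the frame's x, y, z axes.
In Python, from station import env gives the robot as it stands.
- The arm moves only by the tool drive_tool, never from a script. Its argument "deltas" is one flat list of numbers, 7 for each row, row after row: the shift along the tool's x, y, z in m, then the turn, a rotation vector about the tool's x, y, z in degrees, then the gripper's target within -1 to 1 (fully open at 1, half-way at 0, shut at -1). In form: [dx, dy, dz, ax, ay, az, grip, dx, dy, dz, ax, ay, az, grip, ...]. A call has 1 to 5 rows; each row is the pose to reach, as a shift and turn from the pose commanded when the call began, along the tool's axes at that moment; what a row does not reach only later rows make up. A row lasts 1/10 s, in which the tool goes at most 50 mm and 8.59 degrees, less where a joint would pass 70% of its speed; a pose out of reach is approached as far as the arm can. A call with a gripper value outside its range is refused whole. The fingers move at their own pace and stop on an object; the grip force is fixed at half the most. Time passes only in rows, so rows that repeat a pose let the fingers close. It gives the time, the measured TCP pose, the force and the opening at its end, in the units of the state.
- env.get_obs(): the state, without advancing time (a new reading comes with each control period).
- env.read_camera(name): name is "scene" or "top"; returns the picture (480x640x3 uint8, red, green, blue); there is no depth.
- env.camera_params(name): a dict with "K" (3x3 intrinsics, pixels), "k1" (the pictures are not rectified: a ray, as slopes to the right and down, at radius r is drawn at 1 + k1 r^2 times it, then the intrinsics apply), "origin" and "rotation" of the camera in the world. Camera axes: x right, y down, z forward; pixel columns grow to the right and rows downward; lengths in m; the calibration is good to about 2 mm. A picture is of the moment at which its call begins. camera_params takes no time and is no camera call.
- env.finish_job(): hands the job in, once; it reports no verdict.
Trained networks look in the newest picture that a camera, given by its name, has taken for a name from the list of things; names that differ only in an ending like _2 or _b are one class to them, and where a whole thing is asked for, a point or a joint stands for the part that bears it (a point fixed in the world has none). Each returns a list of dicts, best first, with "confidence" (0 to 1); they miss things now and then, are a little off and sometimes report something else, mostly with a low value. They report only what shows in the picture. A call takes as long as a camera call.
- env.find_in(name, camera): "centre" ([x, y, z] in m, in world coordinates, good to about 4 mm: the middle of the surface that is visible of it).
- env.masks_of(name, camera): "region" (480x640 bool, what is visible of it).
The state is a dict: "clock": time; "q": joint angles; "dq": joint speeds; "joint_efforts": joint torques, N m; "tcp_pos": TCP position; "tool_rot": TCP orientation; "contact_force": force on the tool from outside, world axes, zero at the start; "ft_torque": the same for the moment, N m; "width": finger opening in m.
Only numpy, scipy, OpenCV 4.12 (cv2) and the standard library are available. Lean on these libraries where they do the work, as an engineer would, in place of code of your own. Each camera call takes 0.05 s, during which the arm holds its last target. There are 200 camera calls.

## Working session

There is one attempt and no reset: what is moved stays moved. The work goes in short steps, Python scripts to look and compute and a tool call to move; the robot and the scene stay as the last step left them, time stands still between calls to the robot, and variables do not carry over. Pictures are saved under pics/ and viewed, about 8 in all and at most 12, crops included, and the job is handed in when it is done.

Besides the shell and the picture viewer there is one more tool, called after "Call:" by a JSON object that holds its "method" and its "body". drive_tool: Moves the arm, as the interface text tells. Its arguments: {"type":"object","properties":{"deltas":{"type":"array","items":{"type":"number"}}},"required":["deltas"]}

```bash
ls; mkdir -p pics
python3 - <<'E'
from station import env
import cv2,numpy as np
np.set_printoptions(precision=4,suppress=True)
for c in("scene","top"):
    im=env.read_camera(c); cv2.imwrite(f"pics/{c}0.png",im[:,:,::-1])
    p=env.camera_params(c); print(c,{k:np.array(v).tolist() for k,v in p.items()})
    for n in("panel_center","dock","stand","stand_lip","stand_bar","panel_foot"):
        print(n,[(np.round(d["centre"],4),round(d["confidence"],2)) for d in env.find_in(n,c)[:2]])
o=env.get_obs();print(o["clock"],o["tcp_pos"],o["tool_rot"],o["width"],o["contact_force"])
E
```

```text
pics
scene {'K': [[604.9835710152939, 0.0, 310.0757887530409], [0.0, 604.9835710152939, 234.89685047847962], [0.0, 0.0, 1.0]], 'k1': -0.09355951910223707, 'origin': [1.5240014466020724, 0.5494284328281709, 1.3388265959445667], 'rotation': [[-0.5411399599894631, 0.6405890511454793, -0.5448056637509716], [0.8409325402721001, 0.4121572515360535, -0.3506549054522968], [-8.008817031869872e-05, -0.6478981922792969, -0.7617269366558492]]}
panel_center [(array([0.5532, 0.2154, 0.12  ]), 0.95)]
dock [(array([ 0.7644, -0.0831,  0.0232]), 0.41)]
stand [(array([ 0.5064, -0.1894,  0.0108]), 0.59)]
stand_lip [(array([ 0.5055, -0.1901,  0.0096]), 0.32)]
stand_bar []
panel_foot [(array([0.5483, 0.2146, 0.1161]), 0.93)]
top {'K': [[472.7272858620072, 0.0, 322.41559312161866], [0.0, 472.7272858620072, 236.14370225179988], [0.0, 0.0, 1.0]], 'k1': -0.03144512184179062, 'origin': [0.31596915392988284, 0.009601794600925497, 1.5150732417880606], 'rotation': [[-0.0189216405711732, -0.9816834151279117, 0.1895775408135033], [-0.9997986747110865, 0.019844224284256723, 0.0029693111172316555], [-0.0066769427173022245, -0.18948318982262324, -0.9818612627100598]]}
panel_center [(array([0.5377, 0.2125, 0.145 ]), 0.73)]
dock [(array([0.5186, 0.2246, 0.0119]), 0.63)]
stand [(array([ 0.4913, -0.2013,  0.0088]), 0.94)]
stand_lip [(array([ 0.4972, -0.204 ,  0.0104]), 0.86)]
stand_bar [(array([ 0.496 , -0.2001,  0.013 ]), 0.9)]
panel_foot [(array([0.5394, 0.2094, 0.1482]), 0.71)]
0.7 [0.2362 0.4967 0.2563] [[ 0.4294  0.9031 -0.    ]
 [ 0.9031 -0.4294  0.    ]
 [ 0.     -0.     -1.    ]] 0.0854204009660776 [ 0.2421 -0.3958  0.2315]
```

View pics/scene0.png

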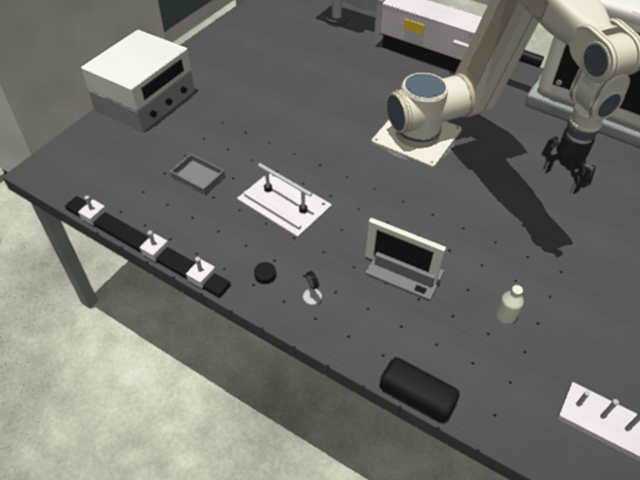

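View pics/top0.png

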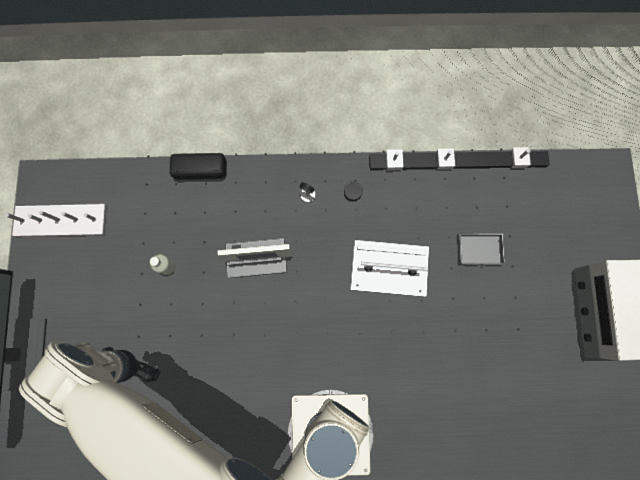

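The top view shows the panel's top edge from about (218,252) to (290,246), and the stand plate corners at about (356,240), (429,247), (427,297) and (351,290). The scene view shows the screen facing +x. I'll look at enlarged crops to get the corners.

```bash
cat > h.py <<'E'
import numpy as np,cv2
from station import env
np.set_printoptions(precision=4,suppress=True)
def proj(c,P):
    p=env.camera_params(c);K=np.array(p["K"]);X=(np.atleast_2d(P)-p["origin"])@np.array(p["rotation"])
    return cv2.projectPoints(X,np.zeros(3),np.zeros(3),K,np.array([p["k1"],0,0,0.]))[0][:,0]
def ray(c,uv,z):
    p=env.camera_params(c);s=cv2.undistortPoints(np.float64(uv).reshape(-1,1,2),np.array(p["K"]),np.array([p["k1"],0,0,0.]))[:,0]
    d=np.c_[s,np.ones(len(s))]@np.array(p["rotation"]).T;o=np.array(p["origin"])
    return o+d*((np.array(z)-o[2])/d[:,2])[:,None]
def T(x,y,yaw,P):
    c,s=np.cos(yaw),np.sin(yaw);return np.atleast_2d(P)@np.array([[c,-s,0],[s,c,0],[0,0,1]]).T+[x,y,0]
E
python3 - <<'E'
import cv2,numpy as np
a=cv2.imread("pics/scene0.png");b=cv2.imread("pics/top0.png")
f=lambda i,x,y:cv2.resize(i[y:y+75,x:x+100],None,fx=4,fy=4,interpolation=cv2.INTER_CUBIC)
cv2.imwrite("pics/c0.png",np.vstack([np.hstack([f(a,235,160),f(a,355,217)]),np.hstack([f(b,342,232),f(b,205,222)])]))
E
```

```text
(no output)
```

View pics/c0.png

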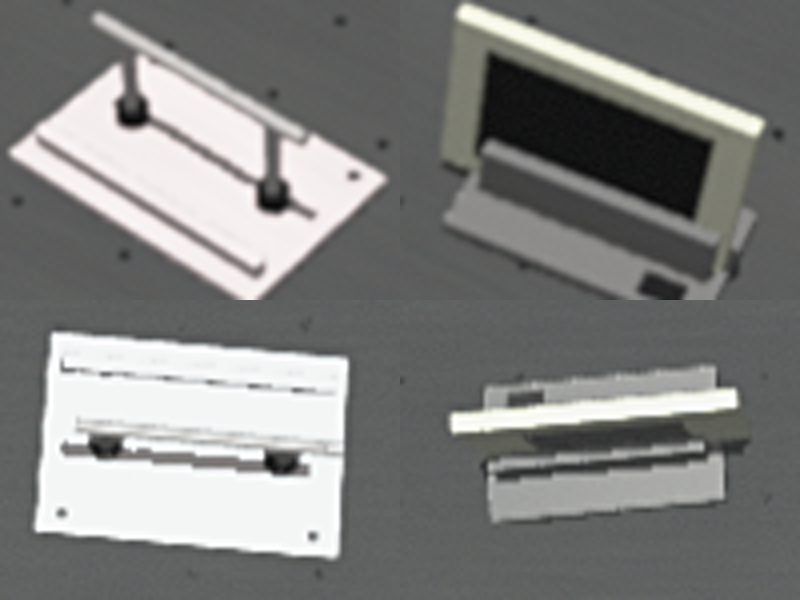

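Run:
```python
from h import *
from scipy.optimize import least_squares
def px(x0,y0,ox,oy,L): return (np.array(L,float)-[ox,oy]+.5)/4-.5+[x0,y0]
def fit(obs,x0):
    g=lambda p:[(proj(c,T(*p,P))-uv) for c,uv,P in obs]
    for sub in (obs,obs[:1],obs[1:2]):
        s=least_squares(lambda p:np.concatenate([(proj(c,T(*p,P))-uv).ravel() for c,uv,P in sub]),x0);print(s.x,"rms",np.sqrt(np.mean(s.fun**2)))
    s=least_squares(lambda p:np.concatenate([r.ravel() for r in g(p)]),x0)
    for r in g(s.x):print(r.round(1).tolist())
z=.01;h,w=.08,.12
pt=px(342,232,0,300,[(51,332),(349,356),(340,557),(35,531)])
ps=px(235,160,0,0,[(10,152),(385,180),(97,15),(305,138)])
fit([("top",pt,np.array([[h,w,z],[h,-w,z],[-h,-w,z],[-h,w,z]])),
 ("scene",ps,np.array([[h,-w,z],[-h,w,z],[-.006,-.1,.099],[-.006,.1,.099]]))],[.5,-.2,0])
z=.162;h,w=.007,.105
pt=px(205,222,400,300,[(449,413),(737,388),(739,408),(452,433)])
ps=px(355,217,400,0,[(463,3),(766,122),(757,138),(455,14)])
fit([("top",pt,np.array([[h,w,z],[h,-w,z],[-h,-w,z],[-h,w,z]])),
 ("scene",ps,np.array([[-h,-w,z],[-h,w,z],[h,w,z],[h,-w,z]]))],[.54,.21,0])
for d in("lens_mount","sensor_puck","wash_bottle","screw_tray"):
    print(d,[r["centre"] for r in env.find_in(d,"top")[:1]])
```

```text
[ 0.5015 -0.2016 -0.109 ] rms 0.4859500048389032
[ 0.5003 -0.2004 -0.1049] rms 0.27829215387208506
[ 0.5026 -0.2026 -0.1178] rms 0.29215225505273845
[[0.6, -0.3], [0.2, 0.1], [-0.0, -0.5], [0.7, -0.7]]
[[0.2, -0.1], [0.9, -0.7], [0.4, 0.5], [0.4, -0.2]]
[0.5437 0.2142 0.0671] rms 0.46300467851347754
[0.5425 0.2155 0.0684] rms 0.1736606796783091
[0.545  0.2134 0.065 ] rms 0.2428306058258257
[[0.6, -0.3], [0.6, -0.2], [0.4, -0.5], [0.1, -0.6]]
[[0.8, -0.4], [0.3, -0.2], [0.6, -0.4], [0.5, 0.3]]
lens_mount [[0.744, 0.0619, 0.0131]]
sensor_puck [[0.752, -0.0926, 0.0196]]
wash_bottle [[0.5184, 0.5032, 0.0782]]
screw_tray [[0.5538, -0.5016, 0.0018]]
```

Call:
{"method": "drive_tool", "body": {"deltas": [-0.02,0.065,0,0,0,10,1,-0.044,0.145,0,0,0,22,1,-0.07,0.225,0,0,0,35,1,-0.095,0.305,0,0,0,48,1,-0.12,0.38,0,0,0,59,1]}}

```text
clock: 1.4
tcp_pos: [0.4208, 0.3254, 0.2565]
tool_rot: [[0.932, 0.363, 0.0], [0.363, -0.932, 0.0], [0.0, -0.0, -1.0]]
contact_force: [1.4, 0.5, -0.1]
width: 0.0854
```

```bash
cat >> h.py <<'E'
from scipy.spatial.transform import Rotation as R
def grip(th):  # 3x3 tool rot in yawed frame leaning back th
    s,c=np.sin(th),np.cos(th);return np.array([[c,0,s],[0,-1,0],[s,0,-c]])
def Rz(a):return R.from_euler('z',a).as_matrix()
def go(p,Rt,o=None):
    o=o or env.get_obs();A=np.array(o["tool_rot"]);d=A.T@(np.array(p)-o["tcp_pos"])
    print("t",o["clock"],"tcp",np.array(o["tcp_pos"]),"F",np.array(o["contact_force"]),"w",round(o["width"],4),"| delta",d,R.from_matrix(A.T@Rt).as_rotvec(degrees=True))
E
python3 - <<'E'
from h import *
go([.5437,.2142,.25],Rz(.067)@grip(0))
E
```

```text
t 1.4 tcp [0.4208 0.3254 0.2565] F [ 1.4087  0.5385 -0.1352] w 0.0854 | delta [0.0742 0.1482 0.0065] [-0.0098 -0.0248 17.4223]
```

Call:
{"method": "drive_tool", "body": {"deltas": [0.02,0.04,0,0,0,5,1,0.045,0.09,0,0,0,12,1,0.065,0.13,0,0,0,16,1,0.074,0.148,0,0,0,17.4,1,0.074,0.148,0,0,0,17.4,1]}}

```text
clock: 1.9
tcp_pos: [0.5451, 0.2143, 0.2555]
tool_rot: [[0.998, 0.069, -0.0], [0.069, -0.998, -0.0], [-0.001, 0.0, -1.0]]
contact_force: [-0.0, -0.8, -0.6]
width: 0.0853
```

Run:
```python
from h import *
go([.5437,.2142,.25],Rz(.067)@grip(0))
```

```text
t 1.9 tcp [0.5451 0.2143 0.2555] F [-0.0167 -0.7518 -0.6437] w 0.0853 | delta [-0.0014 -0.      0.0055] [0.025  0.0294 0.1099]
```

Call:
{"method": "drive_tool", "body": {"deltas": [-0.0005,0,0.025,0,0,0,1,-0.001,0,0.055,0,0,0,1,-0.0014,0,0.085,0,0,0,1,-0.0014,0,0.1035,0,0,0,1,-0.0014,0,0.1035,0,0,0,0.3]}}

```text
clock: 2.4
tcp_pos: [0.5396, 0.2169, 0.1505]
tool_rot: [[0.997, 0.075, -0.005], [0.075, -0.997, -0.001], [-0.005, 0.001, -1.0]]
contact_force: [-0.6, -0.3, -0.1]
width: 0.0732
```

Run:
```python
from h import *
import cv2
for c,x,y in (("scene",345,190),("top",200,180)):
    im=env.read_camera(c)[:,:,::-1]
    cv2.imwrite(f"pics/g_{c}.png",im)
a=cv2.imread("pics/g_scene.png")[180:300,345:465];b=cv2.imread("pics/g_top.png")[200:320,195:315]
cv2.imwrite("pics/g.png",cv2.resize(np.hstack([a,b]),None,fx=3.3,fy=3.3,interpolation=cv2.INTER_CUBIC))
go([.5437,.2142,.152],Rz(.067)@grip(0))
```

```text
t 2.5 tcp [0.5412 0.2171 0.1535] F [-0.2743 -0.1884  0.7041] w 0.0592 | delta [0.0022 0.0031 0.0015] [-0.0079 -0.0052  0.4226]
```

View pics/g.png

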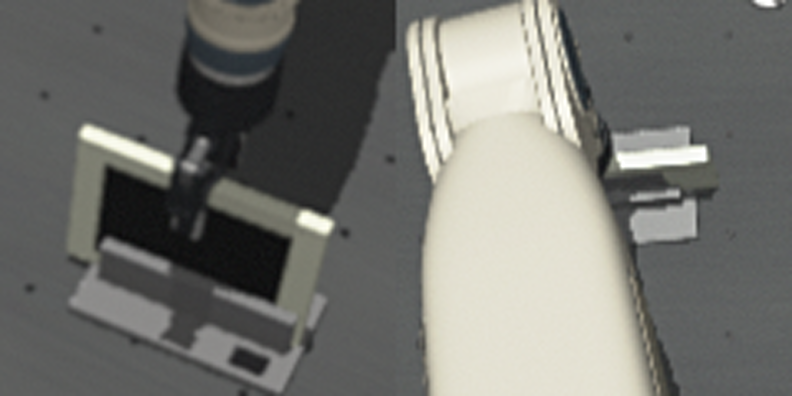

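The jaws straddle the panel near the middle of its top edge (scene crop, around x 195, y 190). I'll centre them, then close.

Call:
{"method": "drive_tool", "body": {"deltas": [0.0022,0.003,0.0015,0,0,0.4,0.3,0.0022,0.003,0.0015,0,0,0.4,0.3,0.0022,0.003,0.0015,0,0,0.4,0.3]}}

```text
clock: 2.8
tcp_pos: [0.5444, 0.2137, 0.1521]
tool_rot: [[0.998, 0.066, 0.001], [0.066, -0.998, 0.0], [0.001, -0.0, -1.0]]
contact_force: [-0.3, -0.3, -0.6]
width: 0.0555
```

Run:
```python
from h import *
go([.5437,.2142,.152],Rz(.067)@grip(0))
```

```text
t 2.8 tcp [0.5444 0.2137 0.1521] F [-0.2985 -0.3493 -0.5717] w 0.0555 | delta [-0.0006 -0.0006  0.0001] [-0.0138 -0.0706 -0.0504]
```

Call:
{"method": "drive_tool", "body": {"deltas": [-0.0005,-0.0005,0,0,0,0,-0.3,-0.0005,-0.0005,0,0,0,0,-0.5,-0.0005,-0.0005,0,0,0,0,-0.6,-0.0005,-0.0005,0,0,0,0,-0.8,-0.0005,-0.0005,0,0,0,0,-1]}}

```text
clock: 3.3
tcp_pos: [0.5437, 0.2142, 0.1515]
tool_rot: [[0.998, 0.066, 0.001], [0.066, -0.998, 0.0], [0.001, -0.0, -1.0]]
contact_force: [-0.8, 0.1, 1.9]
width: 0.0136
```

Call:
{"method": "drive_tool", "body": {"deltas": [0,0,0,0,0,0,-1,0,0,0,0,0,0,-1,0,0,0,0,0,0,-1,0,0,0,0,0,0,-1,0,0,0,0,0,0,-1]}}

```text
clock: 3.8
tcp_pos: [0.5436, 0.2142, 0.1515]
tool_rot: [[0.998, 0.066, 0.001], [0.066, -0.998, 0.0], [0.001, -0.0, -1.0]]
contact_force: [1.8, 0.5, 4.1]
width: 0.0129
```

Call:
{"method": "drive_tool", "body": {"deltas": [0,0,-0.003,0,0,0,-1,0,0,-0.01,0,0,0,-1,0,0,-0.02,0,0,0,-1,0,0,-0.032,0,0,0,-1,0,0,-0.045,0,0,0,-1]}}

```text
clock: 4.3
tcp_pos: [0.5431, 0.2141, 0.1973]
tool_rot: [[0.998, 0.066, -0.001], [0.066, -0.998, -0.0], [-0.001, 0.0, -1.0]]
contact_force: [0.7, -0.1, -4.1]
width: 0.0132
```

Call:
{"method": "drive_tool", "body": {"deltas": [0,0,-0.02,0,0,0,-1,0,0,-0.045,0,0,0,-1,0,0,-0.075,0,0,0,-1,0,0,-0.095,0,0,0,-1,0,0,-0.105,0,0,0,-1]}}

```text
clock: 4.8
tcp_pos: [0.5434, 0.2142, 0.3041]
tool_rot: [[0.998, 0.066, 0.002], [0.066, -0.998, 0.001], [0.003, -0.001, -1.0]]
contact_force: [-0.4, -1.0, -4.3]
width: 0.0132
```

Run:
```python
from h import *
go([.5437,.2142,.302],Rz(.067)@grip(0))
# placement: foot-back edge xb (stand frame), lean th, height dz above plate, -> tcp; tcp is 139.5mm... along panel from bottom
def place(th,xb,zb,L=.1395,S=(.5015,-.2016,-.108)):
    s,c=np.sin(th),np.cos(th)
    p=np.array([xb+.007*c-L*s,0,zb+.007*s+L*c])
    return T(*S,p)[0],Rz(S[2])@grip(th)
for th,xb,zb in((.33,.0298+.0042-.2*0,.012),(.33,.034-.070*np.tan(.33),.082)):
    p,Rt=place(th,xb,zb);print(p);go(p,Rt)
```

```text
t 4.8 tcp [0.5434 0.2142 0.3041] F [-0.439  -0.9586 -4.3433] w 0.0132 | delta [0.0003 0.     0.0021] [-0.029  -0.145  -0.0402]
[ 0.4969 -0.2011  0.1462]
t 4.8 tcp [0.5434 0.2142 0.3041] F [-0.439  -0.9586 -4.3433] w 0.0132 | delta [-0.0742  0.4114  0.1574] [-1.6889 18.7174  9.8881]
[ 0.4731 -0.1985  0.2162]
t 4.8 tcp [0.5434 0.2142 0.3041] F [-0.439  -0.9586 -4.3433] w 0.0132 | delta [-0.0977  0.4072  0.0874] [-1.6889 18.7174  9.8881]
```

Call:
{"method": "drive_tool", "body": {"deltas": [-0.003,0.01,0,0,0,0,-1,-0.01,0.03,0,0,0,0,-1,-0.018,0.06,0,0,0,0,-1,-0.027,0.09,0,0,0,0,-1,-0.039,0.13,0,0,0,0,-1]}}

```text
clock: 5.3
tcp_pos: [0.512, 0.0808, 0.2998]
tool_rot: [[0.998, 0.067, -0.002], [0.067, -0.998, 0.0], [-0.002, -0.0, -1.0]]
contact_force: [0.7, -1.5, -3.8]
width: 0.0135
```

Call:
{"method": "drive_tool", "body": {"deltas": [-0.012,0.04,0,0,0,0,-1,-0.024,0.08,0,0,0,0,-1,-0.036,0.12,0,0,0,0,-1,-0.045,0.15,0,0,0,0,-1,-0.051,0.17,0,0,0,0,-1]}}

```text
clock: 5.8
tcp_pos: [0.4718, -0.0934, 0.3001]
tool_rot: [[0.998, 0.064, -0.002], [0.064, -0.998, 0.0], [-0.002, -0.0, -1.0]]
contact_force: [0.3, 0.8, -4.3]
width: 0.0132
```

```bash
cat >> h.py <<'E'
def place(th,xb,zb,L=.1395,S=(.5015,-.2016,-.108)):
    s,c=np.sin(th),np.cos(th)
    p=np.array([xb+.007*c-L*s,0,zb+.007*s+L*c])
    return T(*S,p)[0],Rz(S[2])@grip(th)
E
python3 - <<'E'
from h import *
go(*place(.33,.034-.14*np.tan(.33),.152))
E
```

```text
t 5.8 tcp [ 0.4718 -0.0934  0.3001] F [ 0.2967  0.7896 -4.2832] w 0.0132 | delta [-0.0291  0.1009  0.0139] [-1.6426 18.9894  9.7827]
```

Call:
{"method": "drive_tool", "body": {"deltas": [-0.004,0.012,0.001,-0.2,2,1,-1,-0.009,0.03,0.004,-0.5,6,3,-1,-0.016,0.055,0.007,-0.9,11,5.5,-1,-0.023,0.08,0.011,-1.3,15,8,-1,-0.029,0.101,0.014,-1.6,19,9.8,-1]}}

```text
clock: 6.3
tcp_pos: [0.4495, -0.1946, 0.2857]
tool_rot: [[0.94, -0.108, 0.325], [-0.103, -0.994, -0.034], [0.327, -0.001, -0.945]]
contact_force: [0.1, 0.0, -4.4]
width: 0.0137
```

Call:
{"method": "drive_tool", "body": {"deltas": [0,0,0,0,0,0,-1,0,0,0,0,0,0,-1,0,0,0,0,0,0,-1]}}

```text
clock: 6.6
tcp_pos: [0.451, -0.1935, 0.2869]
tool_rot: [[0.94, -0.106, 0.323], [-0.1, -0.994, -0.033], [0.325, -0.001, -0.946]]
contact_force: [-0.2, -0.6, -4.2]
width: 0.013
```

Run:
```python
from h import *
go(*place(.33,.034-.14*np.tan(.33),.152))
go(*place(.33,.034-.02*np.tan(.33),.032))
```

```text
t 6.6 tcp [ 0.451  -0.1935  0.2869] F [-0.2169 -0.588  -4.2342] w 0.013 | delta [-0.0016  0.0026  0.0001] [-0.1067 -0.0394  0.0968]
t 6.6 tcp [ 0.451  -0.1935  0.2869] F [-0.2169 -0.588  -4.2342] w 0.013 | delta [-0.0017  0.0029  0.127 ] [-0.1067 -0.0394  0.0968]
```

Call:
{"method": "drive_tool", "body": {"deltas": [-0.0016,0.0026,0.008,0,0,0,-1,-0.0016,0.0026,0.02,0,0,0,-1,-0.0016,0.0026,0.03,0,0,0,-1,-0.0016,0.0026,0.038,0,0,0,-1,-0.0016,0.0026,0.038,0,0,0,-1]}}

```text
clock: 7.1
tcp_pos: [0.4619, -0.197, 0.2493]
tool_rot: [[0.941, -0.105, 0.323], [-0.1, -0.994, -0.032], [0.324, -0.002, -0.946]]
contact_force: [-0.4, 0.0, -3.7]
width: 0.0134
```

Run:
```python
from h import *
a=env.read_camera("scene")[:,:,::-1].copy();b=env.read_camera("top")[:,:,::-1].copy()
go(*place(.33,.034-.02*np.tan(.33),.032))
o=env.get_obs();A=np.array(o["tool_rot"]);t=np.array(o["tcp_pos"])
# predicted panel corners: tool x=panel x, tool y=-panel y, tool z=-panel z
C=[t+A@[x,y,z] for x in(-.007,.007) for y in(-.105,.105) for z in(.1395-.15,.1395)]
k=5;crop=lambda im,c,x0,y0,P,w,h:[cv2.circle(J:=cv2.resize(im[y0:y0+h,x0:x0+w],None,fx=k,fy=k,interpolation=cv2.INTER_CUBIC),tuple(int(v) for v in ((uv-[x0,y0]+.5)*k)),2,(0,0,255),-1) for uv in [proj(c,P)[0]]] 
def draw(im,c,x0,y0,w,h,P):
    J=cv2.resize(im[y0:y0+h,x0:x0+w],None,fx=k,fy=k,interpolation=cv2.INTER_CUBIC)
    for uv in proj(c,P): cv2.circle(J,tuple(int(v) for v in (uv-[x0,y0]+.5)*k),2,(0,0,255),-1)
    return J
S=(.5015,-.2016,-.108)
P=np.vstack([C,T(*S,[[.08,-.12,.01],[-.08,.12,.01],[.08,.12,.01],[-.08,-.12,.01],[-.006,-.1,.102],[-.006,.1,.102],[.05,-.11,.026],[.05,.11,.026]])])
cv2.imwrite("pics/p.png",np.vstack([draw(a,"scene",225,140,130,100,P)]))
cv2.imwrite("pics/ptop.png",draw(b,"top",330,200,130,110,P))
```

```text
t 7.2 tcp [ 0.462  -0.1974  0.2507] F [ 0.541   0.2549 -3.8421] w 0.0136 | delta [-0.0008  0.0001  0.0891] [-0.0974 -0.1106  0.1087]
```

View pics/p.png

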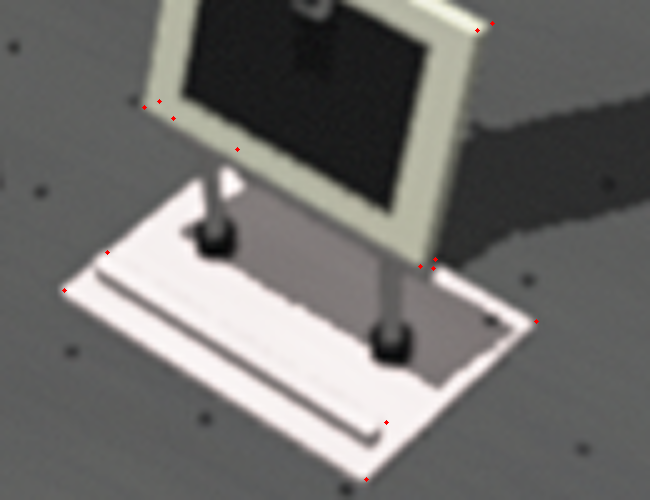

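The scene crop shows the panel above the bar, its lower corners at about (145,107) and (425,268). The projected points agree within about 1 image pixel for both panel and plate. I'll lower it further along the slant.

Call:
{"method": "drive_tool", "body": {"deltas": [-0.0005,0,0.008,0,0,0,-1,-0.0005,0,0.02,0,0,0,-1,-0.0005,0,0.032,0,0,0,-1,-0.0005,0,0.044,0,0,0,-1,-0.0005,0,0.05,0,0,0,-1]}}

```text
clock: 7.7
tcp_pos: [0.4776, -0.1991, 0.2024]
tool_rot: [[0.94, -0.106, 0.324], [-0.101, -0.994, -0.033], [0.326, -0.001, -0.945]]
contact_force: [-0.0, 0.1, -4.6]
width: 0.0132
```

Run:
```python
from h import *
go(*place(.33,.034-.02*np.tan(.33),.032))
go(*place(.33,.034,.012))
```

```text
t 7.7 tcp [ 0.4776 -0.1991  0.2024] F [-0.0199  0.1155 -4.6415] w 0.0132 | delta [ 0.0001 -0.0001  0.0383] [-0.0954 -0.0989  0.0743]
t 7.7 tcp [ 0.4776 -0.1991  0.2024] F [-0.0199  0.1155 -4.6415] w 0.0132 | delta [ 0.0001 -0.      0.0595] [-0.0954 -0.0989  0.0743]
```

Call:
{"method": "drive_tool", "body": {"deltas": [0,0,0.008,0,0,0,-1,0,0,0.018,0,0,0,-1,0,0,0.028,0,0,0,-1,0,0,0.036,0,0,0,-1,0,0,0.038,0,0,0,-1]}}

```text
clock: 8.2
tcp_pos: [0.4898, -0.2003, 0.1663]
tool_rot: [[0.94, -0.106, 0.323], [-0.101, -0.994, -0.033], [0.325, -0.002, -0.946]]
contact_force: [-0.7, 0.2, -4.3]
width: 0.0132
```

Call:
{"method": "drive_tool", "body": {"deltas": [0,0,0.004,0,0,0,-1,0,0,0.008,0,0,0,-1,0,0,0.011,0,0,0,-1,0,0,0.013,0,0,0,-1,0,0,0.013,0,0,0,-1]}}

```text
clock: 8.7
tcp_pos: [0.4941, -0.2009, 0.155]
tool_rot: [[0.94, -0.106, 0.324], [-0.1, -0.994, -0.034], [0.326, -0.001, -0.945]]
contact_force: [-0.0, -0.2, -5.0]
width: 0.0131
```

Run:
```python
from h import *
a=env.read_camera("scene")[:,:,::-1].copy();b=env.read_camera("top")[:,:,::-1].copy()
go(*place(.33,.034,.012))
k=4;f=lambda im,x,y:cv2.resize(im[y:y+110,x:x+95],None,fx=k,fy=k,interpolation=cv2.INTER_CUBIC)
cv2.imwrite("pics/q.png",np.hstack([f(a,240,140),f(b,342,200)]))
```

```text
t 8.8 tcp [ 0.4942 -0.201   0.1553] F [-0.1294  0.8277 -3.5391] w 0.0134 | delta [-0.0003 -0.0002  0.0095] [-0.0709 -0.1409  0.0859]
```

View pics/q.png

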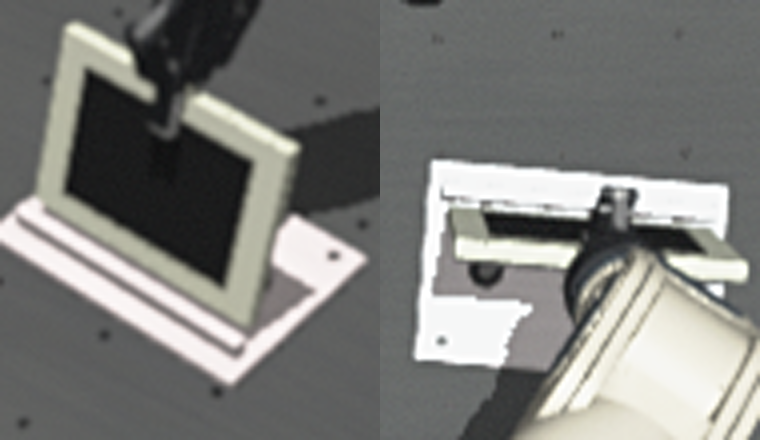

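Panel is just above the plate and behind the lip, with no contact yet. I'll lower it slowly and watch the force.

Call:
{"method": "drive_tool", "body": {"deltas": [-0.0003,0,0.002,0,0,0,-1,-0.0003,0,0.004,0,0,0,-1,-0.0003,0,0.006,0,0,0,-1,-0.0003,0,0.008,0,0,0,-1,-0.0003,0,0.009,0,0,0,-1]}}

```text
clock: 9.3
tcp_pos: [0.4968, -0.2012, 0.1463]
tool_rot: [[0.94, -0.106, 0.324], [-0.1, -0.994, -0.034], [0.326, -0.001, -0.945]]
contact_force: [-0.6, 0.3, -4.4]
width: 0.0136
```

Run:
```python
from h import *
go(*place(.33,.034,.010))
```

```text
t 9.3 tcp [ 0.4968 -0.2012  0.1463] F [-0.5831  0.2712 -4.3629] w 0.0136 | delta [-0.0006 -0.0001  0.002 ] [-0.0809 -0.1244  0.0855]
```

Call:
{"method": "drive_tool", "body": {"deltas": [0,0,0.0005,0,0,0,-1,0,0,0.001,0,0,0,-1,0,0,0.0015,0,0,0,-1,0,0,0.0015,0,0,0,-1,0,0,0.0015,0,0,0,-1]}}

```text
clock: 9.8
tcp_pos: [0.4973, -0.2013, 0.1452]
tool_rot: [[0.94, -0.106, 0.325], [-0.1, -0.994, -0.034], [0.326, -0.001, -0.945]]
contact_force: [0.1, -0.9, -4.9]
width: 0.0133
```

Call:
{"method": "drive_tool", "body": {"deltas": [0,0,0.0005,0,0,0,-1,0,0,0.0005,0,0,0,-1,0,0,0.0008,0,0,0,-1,0,0,0.0008,0,0,0,-1]}}

```text
clock: 10.2
tcp_pos: [0.4975, -0.2013, 0.1444]
tool_rot: [[0.94, -0.106, 0.324], [-0.1, -0.994, -0.034], [0.326, -0.001, -0.945]]
contact_force: [-0.5, -0.6, -4.2]
width: 0.013
```

Call:
{"method": "drive_tool", "body": {"deltas": [0,0,0.0004,0,0,0,-1,0,0,0.0008,0,0,0,-1,0,0,0.0008,0,0,0,-1]}}

```text
clock: 10.5
tcp_pos: [0.4979, -0.2015, 0.144]
tool_rot: [[0.94, -0.106, 0.325], [-0.1, -0.994, -0.034], [0.327, -0.0, -0.945]]
contact_force: [-2.5, -0.7, 1.0]
width: 0.0135
```

Call:
{"method": "drive_tool", "body": {"deltas": [0,0,0.0004,0,0,0,-1,0,0,0.0008,0,0,0,-1,0,0,0.0008,0,0,0,-1]}}

```text
clock: 10.8
tcp_pos: [0.4981, -0.2015, 0.144]
tool_rot: [[0.94, -0.106, 0.326], [-0.1, -0.994, -0.035], [0.327, -0.0, -0.945]]
contact_force: [-7.1, 0.8, 12.7]
width: 0.0134
```

The plate is touched at the expected height. I'll ease off and lean the panel back about its foot until it meets the bar.

Call:
{"method": "drive_tool", "body": {"deltas": [0,0,-0.0006,0,0,0,-1,-0.0014,0,-0.0007,0,0.57,0,-1,-0.0028,0,-0.0007,0,1.15,0,-1,-0.0042,0,-0.0008,0,1.72,0,-1,-0.0042,0,-0.0008,0,1.72,0,-1]}}

```text
clock: 11.3
tcp_pos: [0.4939, -0.2012, 0.1426]
tool_rot: [[0.929, -0.106, 0.354], [-0.099, -0.994, -0.038], [0.356, -0.0, -0.934]]
contact_force: [0.1, -2.3, 1.8]
width: 0.0134
```

Call:
{"method": "drive_tool", "body": {"deltas": [-0.0007,0,0,0,0.29,0,-1,-0.0014,0,0,0,0.57,0,-1,-0.0014,0,0,0,0.57,0,-1]}}

```text
clock: 11.6
tcp_pos: [0.4927, -0.201, 0.1422]
tool_rot: [[0.926, -0.106, 0.363], [-0.099, -0.994, -0.039], [0.365, -0.0, -0.931]]
contact_force: [-1.2, -1.9, 4.3]
width: 0.0135
```

Run:
```python
from h import *
go(*place(.375,.034,.010))
```

```text
t 11.6 tcp [ 0.4927 -0.201   0.1422] F [-1.1729 -1.8517  4.2657] w 0.0135 | delta [-0.0016 -0.0004 -0.0009] [-0.0431  0.0839  0.0841]
```

Call:
{"method": "drive_tool", "body": {"deltas": [-0.0007,0,-0.0002,0,0.29,0,-1,-0.0014,0,-0.0002,0,0.57,0,-1,-0.0014,0,-0.0002,0,0.57,0,-1]}}

```text
clock: 11.9
tcp_pos: [0.4916, -0.2008, 0.1417]
tool_rot: [[0.922, -0.106, 0.372], [-0.099, -0.994, -0.039], [0.374, -0.001, -0.927]]
contact_force: [3.8, -2.2, 1.8]
width: 0.0132
```

Call:
{"method": "drive_tool", "body": {"deltas": [-0.0005,0,-0.0001,0,0.2,0,-1,-0.001,0,-0.0002,0,0.4,0,-1,-0.001,0,-0.0002,0,0.4,0,-1]}}

```text
clock: 12.2
tcp_pos: [0.4912, -0.2008, 0.1417]
tool_rot: [[0.919, -0.106, 0.38], [-0.098, -0.994, -0.04], [0.382, -0.001, -0.924]]
contact_force: [9.0, -2.7, -0.7]
width: 0.0134
```

Run:
```python
from h import *
a=env.read_camera("scene")[:,:,::-1].copy();b=env.read_camera("top")[:,:,::-1].copy()
go(*place(.38,.036,.010));o=env.get_obs();print(o["ft_torque"],np.arcsin(o["tool_rot"][2][0]))
k=4;f=lambda im,x,y:cv2.resize(im[y:y+110,x:x+95],None,fx=k,fy=k,interpolation=cv2.INTER_CUBIC)
cv2.imwrite("pics/r.png",np.hstack([f(a,240,140),f(b,342,200)]))
```

```text
t 12.3 tcp [ 0.4912 -0.2008  0.1416] F [ 8.8339 -2.667  -0.4876] w 0.0134 | delta [ 0.0012 -0.0003 -0.    ] [-0.0813 -0.6512  0.1013]
[-0.3763 -1.2427 -0.532 ] 0.3913655320180365
```

Call:
{"method": "drive_tool", "body": {"deltas": [0.0005,0,0,0,-0.3,0,-1,0.0007,0,0,0,-0.4,0,-1,0.0007,0,0,0,-0.4,0,-1]}}

```text
clock: 12.6
tcp_pos: [0.4915, -0.2008, 0.1417]
tool_rot: [[0.922, -0.106, 0.372], [-0.098, -0.994, -0.039], [0.374, -0.001, -0.927]]
contact_force: [6.0, -3.3, 0.0]
width: 0.0132
```

View pics/r.png

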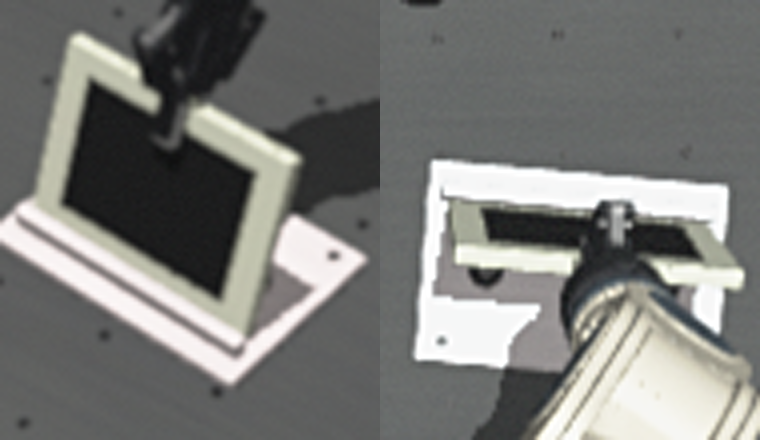

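The panel sits behind the lip and leans on the bar, centred on the plate. I'll ease off slightly, open, and withdraw along the tool axis.

Call:
{"method": "drive_tool", "body": {"deltas": [0.0008,0,0,0,-0.2,0,-1,0.0008,0,0,0,-0.2,0,-0.65,0.0008,0,0,0,-0.2,0,-0.55,0.0008,0,0,0,-0.2,0,-0.4,0.0008,0,0,0,-0.2,0,-0.2]}}

```text
clock: 13.1
tcp_pos: [0.4912, -0.2003, 0.1415]
tool_rot: [[0.924, -0.106, 0.367], [-0.099, -0.994, -0.038], [0.369, -0.001, -0.929]]
contact_force: [-0.0, 0.2, -0.6]
width: 0.0338
```

Call:
{"method": "drive_tool", "body": {"deltas": [0,0,0,0,0,0,-0.1,0,0,0,0,0,0,-0.1,0,0,0,0,0,0,-0.1]}}

```text
clock: 13.4
tcp_pos: [0.4915, -0.2006, 0.1418]
tool_rot: [[0.924, -0.106, 0.368], [-0.099, -0.994, -0.038], [0.37, -0.001, -0.929]]
contact_force: [-0.7, -0.6, 0.4]
width: 0.0386
```

Run:
```python
from h import *
a=env.read_camera("scene")[:,:,::-1].copy();b=env.read_camera("top")[:,:,::-1].copy()
go(*place(.38,.036,.010))
k=4;f=lambda im,x,y:cv2.resize(im[y:y+110,x:x+95],None,fx=k,fy=k,interpolation=cv2.INTER_CUBIC)
cv2.imwrite("pics/s.png",np.hstack([f(a,240,140),f(b,342,200)]))
```

```text
t 13.5 tcp [ 0.4916 -0.2007  0.1418] F [0.0679 0.8424 0.1042] w 0.0382 | delta [ 0.0008 -0.0001 -0.    ] [-0.0811  0.0723  0.0832]
```

View pics/s.png

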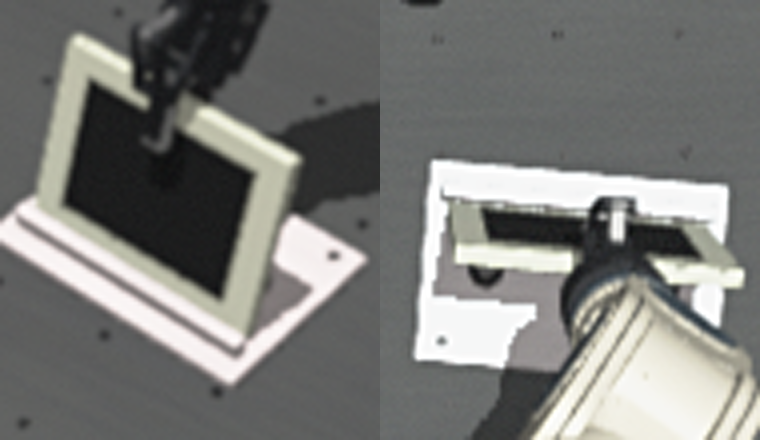

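The panel has not moved after release, and the fingers are clear on both sides. Withdrawing straight back.

Call:
{"method": "drive_tool", "body": {"deltas": [0,0,-0.008,0,0,0,-0.1,0,0,-0.02,0,0,0,-0.1,0,0,-0.04,0,0,0,-0.1,0,0,-0.065,0,0,0,-0.1,0,0,-0.09,0,0,0,-0.1]}}

```text
clock: 14.0
tcp_pos: [0.4579, -0.197, 0.2267]
tool_rot: [[0.924, -0.106, 0.368], [-0.099, -0.994, -0.038], [0.37, -0.001, -0.929]]
contact_force: [-0.2, -0.4, -0.3]
width: 0.0384
```

Call:
{"method": "drive_tool", "body": {"deltas": [-0.01,-0.01,-0.02,0,0,0,-0.1,-0.01,-0.04,-0.02,0,0,0,-0.1,-0.01,-0.08,-0.02,0,0,0,-0.1,-0.01,-0.12,-0.02,0,0,0,-0.1,-0.01,-0.15,-0.02,0,0,0,-0.1]}}

```text
clock: 14.5
tcp_pos: [0.4573, -0.0446, 0.2413]
tool_rot: [[0.923, -0.106, 0.369], [-0.099, -0.994, -0.039], [0.371, -0.001, -0.929]]
contact_force: [0.3, -0.8, -0.5]
width: 0.0383
```

Run:
```python
from h import *
from scipy.optimize import least_squares
b0=cv2.imread("pics/top0.png")
a=env.read_camera("scene")[:,:,::-1].copy();b=env.read_camera("top")[:,:,::-1].copy()
k=4;f=lambda im,x,y:cv2.resize(im[y:y+110,x:x+95],None,fx=k,fy=k,interpolation=cv2.INTER_CUBIC)
cv2.imwrite("pics/u.png",np.hstack([f(a,240,140),f(b,342,200)]))
for d in("lens_mount","sensor_puck","wash_bottle","screw_tray","panel_center"):
    print(d,[r["centre"] for r in env.find_in(d,"top")[:1]])
go(*place(.38,.036,.010))
```

```text
lens_mount [[0.5058, -0.2018, 0.1245]]
sensor_puck [[0.7536, -0.0928, 0.0231]]
wash_bottle [[0.5171, 0.5013, 0.0778]]
screw_tray [[0.5561, -0.5019, 0.0034]]
panel_center [[0.506, -0.2004, 0.1236]]
t 14.85 tcp [ 0.4578 -0.0472  0.2406] F [0.3243 0.0825 0.6637] w 0.0387 | delta [0.0108 0.1489 0.1102] [-0.0455  0.0674  0.0235]
```

View pics/u.png

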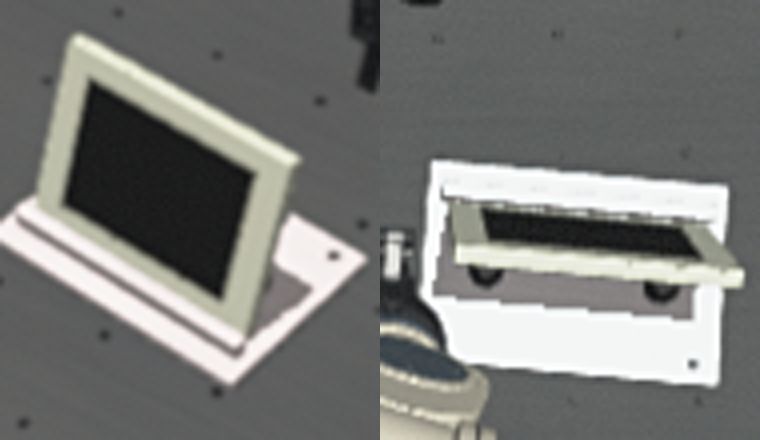

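```bash
python3 -c "
from h import *
a=cv2.imread('pics/scene0.png');b=env.read_camera('scene')[:,:,::-1]
print('lens diff',np.abs(a[262:308,298:328].astype(int)-b[262:308,298:328]).mean())
print(env.finish_job())"
```

```text
lens diff 1.7285024154589372
the job is handed in; nothing more can be done
None
```

The panel is out of its dock and leaning on the stand, same way up, with its bottom edge on the plate just behind the lip and its screen facing out over the lip. I handed the job in at about 15 s of the 48 s allowed.

- **Placing:** I gripped the panel at the middle of its top edge and lowered it along the slant. It touched the plate at about the height I expected. I then tilted it back about its foot until it met the crossbar. The highest force I read during placing was about 15 N.
- **Final pose:** The tool's tilt at release puts the lean at about 0.38 rad. The last pictures show the panel standing still after release, roughly centred, with the gripper clear of it.
- **Other things on the bench:** The puck, bottle and tray were re-found within about 3 mm of where they started.
- **One check disagreed:** On the last look the detector reported the lens mount at the panel's position, which I took as a false hit. The pictures of the real lens mount before and after are nearly identical, so it did not move.

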